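# Load the white label roll on the swivel hook of the label unwinder

### The job

Get the label unwinder on the counter ready: its hook has been swung out over the guide roller, so first turn it back against its stop, until it points squarely along the base plate between the guide roller and the sprung brake bar. Then take the white label roll from the rack and hang it on the hook, behind the upturned tip, so that the brake bar is pushed back and bears on the roll's rim, and let go. Leave the coloured rolls and the other things where they stand.

Things in the scene. Friction and masses are not known exactly. Their poses are not given: they have to be found in the camera images.
- stand: Label unwinder, fixed: grey base plate 190 x 180 mm (own x, y), 14 mm high; origin at the plate's centre at counter height. Post 26 mm thick at own x +65, y 0 mm, with the swivel hook's hub on top (36 mm thick, top 136 mm up). The hook works facing own -x. Sprung brake bar on the own +y side; the hook swings out over the own -y side, where a low guide roller lies (y -78 mm, top 47 mm).
- post_axis (a point): Point on the swivel axis (post axis) at the height of the hook's rod, 115 mm over the counter; fixed to the stand, with the stand's axes.
- hook_arm (a joint): Swivel hook's angle (rad): 0 = facing own -x of the stand, at its stop; grows counter-clockwise seen from above, to 2.6. Stays where left; about 2 N at 80 mm turns it. Level rod 12 mm thick, axis 115 mm up; black collar 25 mm thick, 36 to 44 mm from the swivel axis; straight to 113 mm, then an upturned tip ending 127 mm out, its top 16 mm over the rod's axis.
- hook_seat (a point): Point on the rod's axis 75 mm from the swivel axis, middle of the roll's place between collar and upturned tip; turns with the hook; x points along the rod to the post, z up. A hanging roll's centre is 16.5 mm below it (top of the hole resting on the rod), a few mm aside where the brake pushes it.
- brake_arm (a joint): Angle of the sprung brake bar (rad): 0 = at rest, leaning in towards the hook; grows to 0.9 as it is pushed back, away from the hook; about 0.2 to 0.35 with the roll hung. Hinge along the stand's own x at own y +80 mm, 34 mm up. It presses with about 0.8 to 1.4 N.
- brake_bar (a point): Middle of the brake bar: rubber-sleeved, 13 mm thick, along the stand's own x from +24 to -45 mm; at rest 42 mm to the own +y side of the rod, 100 mm up. From its end a wire lead-in flares outward by 40 mm as far as own x -88 mm (black knob), so a roll slid along the hook towards the post pushes the bar back by itself.
- white_roll_center (a point): Centre of the white label roll, the one to hang: 120 mm outside diameter, 40 mm wide, hole 45 mm right through, about 0.28 kg. Its x axis is the roll's axis, level, along the bars of the rack it lies on. The paper between hole and rim is 37 mm thick; grasp it across its width at the top of the rim.
- yellow_roll_center (a point): Centre of the yellow label roll (same size), to be left on the rack.
- pink_roll_center (a point): Centre of the pink label roll (same size), to be left on the rack.
- rack: Low roll rack, fixed, 276 x 104 mm; origin at its centre at counter height: two bars along its own x at y -34 and +34 mm, 30 mm up, between white end plates 42 mm high. Three rolls lie on it side by side in any order, about 84 mm apart (about 40 mm free between them), centres 85 mm up.
- amber_bottle: Brown glass bottle, 54 mm thick, 120 mm high, standing at the far edge between the rack and the unwinder; origin at the centre of its underside. Leave alone.
- syrup_carton: Upright folding carton, 57 x 62 mm, 178 mm high, to the right of the rack; origin at the centre of its underside. Leave alone.
- ointment_jar: White ointment jar, 81 mm thick, 75 mm high, origin at the centre of its underside. Leave alone.
- powder_tub: White tub with a green band, 79 mm thick, 80 mm high, origin at the centre of its underside. Leave alone.
Mind the look-alikes: they are no part of the job. There is more than one size of the part that bears white_roll_center; the job needs the largest.

How it is judged:
On the way, in this order (a step that is already met when the one before it is completed fails the run):
1. the hook is turned to face its working direction, with the white roll still on the rack (value of joint hook_arm below 0.12 rad and distance of white_roll_center from where it was at the start of the episode below 0.03 m), for 0.2 s.
2. the white roll is slipped over the hook and the brake bar is pushed back by it (x of white_roll_center in the frame of hook_seat between -0.03 and 0.03 m and y of white_roll_center in the frame of hook_seat between -0.02 and 0.02 m and z of white_roll_center in the frame of hook_seat between -0.023 and 0.023 m and value of joint brake_arm above 0.12 rad), for 0.1 s.
At the end, for the whole second after the job is handed in: Hook within 0.12 rad of its stop; white roll at rest and released on the rod, within 16 mm of the seat along it and 14 mm sideways, 6 to 21 mm below it, axes within 0.2 rad; brake bar pushed back over 0.1 rad and bearing on the rim; other rolls and bystanders within 30 mm of their places (value of joint hook_arm below 0.12 rad and x of white_roll_center in the frame of hook_seat between -0.02 and 0.016 m and y of white_roll_center in the frame of hook_seat between -0.0145 and 0.0145 m and z of white_roll_center in the frame of hook_seat between -0.021 and -0.006 m and angle between the x axis of white_roll_center and the x axis of hook_seat, either way round below 0.2 rad and value of joint brake_arm above 0.1 rad and contact force between brake_arm and white_roll above 0.15 N and linear speed of white_roll below 0.02 m/s and contact force between the fingers and white_roll below 0.05 N and distance of each of amber_bottle, syrup_carton, ointment_jar, powder_tub, yellow_roll_center, pink_roll_center from where it was at the start of the episode below 0.03 m); the robot touches nothing.
It fails at once if a bystander is moved by more than 30 mm or tipped over (distance of any of amber_bottle, syrup_carton, ointment_jar, powder_tub from where it was at the start of the episode above 0.03 m or angle between any of amber_bottle, syrup_carton, ointment_jar, powder_tub's own z axis and vertical above 0.4 rad).
It fails at once if a coloured roll is moved by more than 30 mm (distance of any of yellow_roll_center, pink_roll_center from where it was at the start of the episode above 0.03 m).
It also fails if it takes over 59 s, if anything falls off the work surface, if the arm or the gripper's body presses on something with over 40 N, if the wrist force passes 120 N, or if a joint passes its speed limit or range.

### The arm

A 6-joint arm with a two-finger parallel gripper is mounted at the origin on the work surface; the furniture and walls round the work are solid. World frame = base frame: x ahead of the robot, y to its left, z up, the work surface at z = 0. Lengths are in m, angles in rad, forces in N, time in s.
With the tool pointing down it reaches from about 0.275 to 0.85 m from the base axis. Payload 19 kg.
Tool frame: the origin (TCP) lies midway between the tips of the shut fingers; the grasp point (between the pads) lies 19 mm behind it (env.pinch_z is the z of the grasp point in the tool frame, in m); z points along the fingers, y is the line along which they close (so a half turn about z gives the same grasp; the last joint's range is limited). The gripper opens to 85 mm and grips with 20 to 120 N. Pads are 22 mm wide; open, the fingers measure 114 mm over their backs; the gripper's body (76 mm by 85 mm) begins 54 mm behind the grasp point. The pads swing forward as they close: fully open they stand 13 mm farther back than shut.
Start: joints at [1.058, 0.15, 1.437, -0, 1.554, -0.134], TCP at [0.213, 0.534, 0.231] pointing down, gripper open.
Joint ranges: [-2.8, 2.8], [-0.68, 2.1], [0.12, 2.68], [-1.39, 4.53], [0.16, 2.79], [-2.81, 2.81]. Speed limits (rad/s): [1.89, 1.89, 2.22, 3.01, 3.01, 3.01].

### API

Orientations are given as a rotation vector (axis times angle).
In Python, from plant import env gives the robot as it stands.
- The arm moves only by the tool jog_arm, never from a script. Its argument "moves" is a list that holds one entry, the list of rows, each a list of 7 numbers: the shift along the tool's x, y, z in m, then the turn, a rotation vector about the tool's x, y, z in rad, then the closure, from 0 (fully open) to 1 (shut). A call has exactly 10 rows; each row shifts and turns the commanded pose from where the row before left it, along the tool's axes as they then stand; what a row does not reach is not made up. A row lasts 1/12 s, in which the tool goes at most 41.7 mm and 7.16 degrees, less where a joint would pass 70% of its speed; a pose out of reach is approached as far as the arm can. A call with a gripper value outside its range is refused whole. The fingers move at their own pace and stop on an object; "grip_force" is the grip in N (left out, the last holds). Time passes only in rows, so rows that do not move let the fingers close, or fill a call up. It gives the time, the measured TCP pose, the force, the opening and the grip force at its end, in the units of the state.
- env.state(): the state, without advancing time (a new reading comes with each control period).
- env.get_image(name): name is "scene" or "top" or "wrist"; returns a dict with "color" (420x560x3 uint8, red, green, blue), "mtx" (3x3 intrinsics, pixels), "origin" and "attitude" of the camera in the world. Camera axes: x right, y up, looking along -z (the intrinsics and any distortion apply to the point x, -y, -z); pixel columns grow to the right and rows downward; lengths in m; the calibration is good to about 2 mm. A picture is of the moment at which its call begins. There is no depth.
- env.job_done(): hands the job in; it is judged then, once.
The state is a dict: "time": time; "joint_pos": joint angles; "qd": joint speeds; "tau": joint torques, N m; "tcp_pos": TCP position; "tool_rot": TCP orientation; "contact_force": force on the tool from outside, world axes, zero at the start; "wrist_torque": the same for the moment, N m; "width": finger opening in m; "grip_force": force on a finger pad.
Only numpy, scipy, OpenCV 4.12 (cv2) and the standard library are available. Lean on these libraries where they do the work, as an engineer would, in place of code of your own. Each camera call takes 0.05 s, during which the arm holds its last target. There are 200 camera calls.

## Working session

There is one attempt and no reset: what is moved stays moved. The work goes in short steps, Python scripts to look and compute and a tool call to move; the robot and the scene stay as the last step left them, time stands still between calls to the robot, and variables do not carry over. Pictures are saved under pics/ and viewed, at most 10 in all, crops included, and the job is handed in when it is done.

Besides the shell and the picture viewer there is one more tool, called after "Call:" as name(argument=value, ...), one argument or row to a line, values as JSON. jog_arm: Moves the arm, as the interface text tells. Its arguments: {"type":"object","properties":{"moves":{"type":"array"},"grip_force":{"type":"number"}},"required":["moves"]}

```bash
ls; mkdir -p pics; cat > h.py <<'E'
import numpy as np, cv2
from plant import env
def save(n,f):
    d=env.get_image(n); cv2.imwrite('pics/'+f,d['color'][:,:,::-1]); np.savez('pics/'+f+'.npz',**{k:np.array(d[k]) for k in('color','mtx','origin','attitude')}); return d
def load(f): return dict(np.load('pics/'+f+'.npz'))
def R(d):
    a=np.array(d['attitude'],float)
    return a if a.shape==(3,3) else cv2.Rodrigues(a)[0]
def ray(d,u,v):
    c=np.linalg.inv(d['mtx'])@[u,v,1]; c=R(d)@(c*[1,-1,-1]); return np.array(d['origin']),c/np.linalg.norm(c)
def atz(d,u,v,z):
    o,c=ray(d,u,v); return o+c*(z-o[2])/c[2]
def proj(d,p):
    c=R(d).T@(np.array(p)-d['origin']); c=d['mtx']@(c*[1,-1,-1]); return c[:2]/c[2]
E
python3 - <<'E'
from h import *
for n in('scene','top'):
    d=save(n,n+'0.png'); print(n,d['mtx'],d['origin'],d['attitude'],[k for k in d])
print(env.state())
E
```

```text
pics
scene [[450.13708138   0.         283.5998149 ]
 [  0.         450.13708138 208.21976087]
 [  0.           0.           1.        ]] [ 1.2854836  -0.04079193  1.4092182 ] [0.45552196 0.42824683 1.41815642] ['color', 'mtx', 'origin', 'attitude']
top [[544.41338862   0.         283.36637206]
 [  0.         544.41338862 213.37580525]
 [  0.           0.           1.        ]] [-0.62390725 -0.29911562  1.68294692] [ 0.54059041 -0.37993557 -1.23040679] ['color', 'mtx', 'origin', 'attitude']
{'time': 0.1, 'joint_pos': array([ 1.05799049e+00,  1.50914713e-01,  1.43790748e+00, -2.15003129e-05,
        1.55381096e+00, -1.33981925e-01]), 'qd': array([ 0.00037371, -0.00241744, -0.002358  , -0.00040571,  0.00031731,
        0.00063637]), 'tau': array([ 5.87788687e-03, -7.14375901e+01, -5.71787596e+01, -2.08965304e-05,
        7.22678349e-03, -3.96929363e-05]), 'tcp_pos': array([0.21256333, 0.5340436 , 0.23077757]), 'tool_rot': array([-5.91444393e-01, -3.08510066e+00,  1.56026591e-03]), 'contact_force': array([ 0.52722599, -0.25231591, -0.05941231]), 'wrist_torque': array([ 0.02306715,  0.04456615, -0.00980299]), 'grip_force': 0.0, 'width': 0.08554395083834146}
```

View pics/scene0.png

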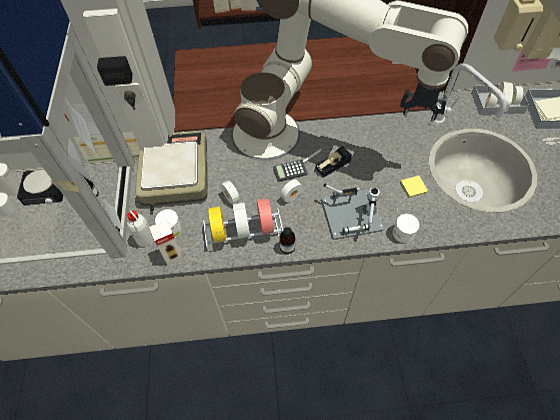

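View pics/top0.png

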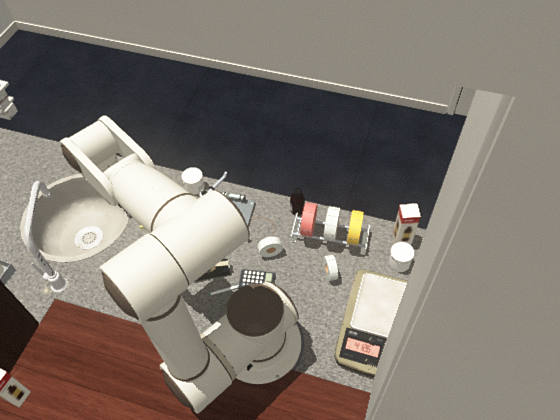

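Scene view: the rack carries yellow (217,224), white (240,220) and pink (265,215). The white look-alikes are loose rolls at (231,190) and (291,190), which lie off the rack and are smaller. The jar and tub are at (405,228) and (168,222). The one to hang is the white roll on the rack at (240,220). The unwinder is at (352,210). I'll check this in one close crop.

```bash
python3 - <<'E'
from h import *
d=load('scene0.png'); c=d['color'][165:265,198:424]
cv2.imwrite('pics/c1.png',cv2.resize(c,None,fx=3.5,fy=3.5,interpolation=cv2.INTER_CUBIC)[:,:,::-1])
for u,v,z in((240,220,.085),(217,224,.085),(265,215,.085),(375,190,.136),(352,213,.014)): print(u,v,atz(d,u,v,z))
E
```

```text
240 220 [ 0.46649536 -0.12224845  0.085     ]
217 224 [ 0.47359366 -0.20160404  0.085     ]
265 215 [ 0.45604742 -0.03489102  0.085     ]
375 190 [0.42992613 0.34995156 0.136     ]
352 213 [0.43910893 0.28217187 0.014     ]
```

View pics/c1.png

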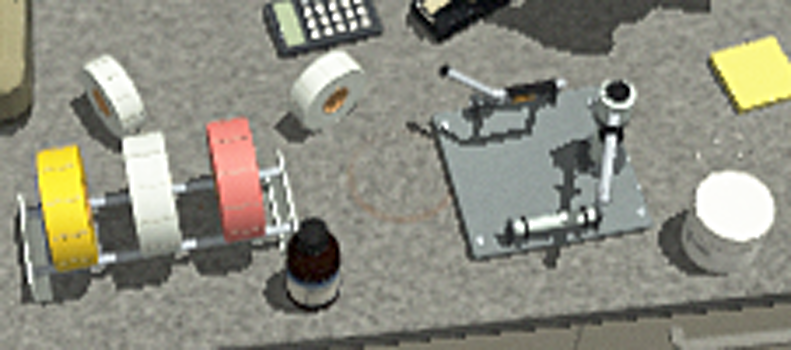

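The crop confirms it: the white roll sits on the rack between yellow and pink, at crop (150,195). The loose white rolls at (115,95) and (328,90) are small and on the counter. The hub is at (617,93), and the hook runs down to its tip at (603,205), over the guide roller at (555,222). The plate corners are (432,118), (472,257) and (650,225).

```bash
python3 - <<'E'
from h import *
d=load('scene0.png')
def px(a,b): return 198+a/3.5-.36,165+b/3.5-.36
for n,a,b,z in(('hub',617,93,.136),('cTL',432,118,.014),('cBL',472,257,.014),('cBR',650,225,.014),('tip',604,205,.131),('collar',610,133,.115),('rollerL',510,227,.0375),('rollerR',597,217,.0375),('brakeL',505,95,.1),('brakeR',560,84,.1),('knob',445,70,.1)):
    print(n,atz(d,*px(a,b),z).round(4))
def rolls(f,boxes):
    d=load(f); hsv=cv2.cvtColor(d['color'],cv2.COLOR_RGB2HSV)
    for n,(lo,hi) in {'y':((18,110,80),(35,255,255)),'p':((170,80,80),(180,255,255)),'p0':((0,80,80),(6,255,255)),'w':((0,0,150),(180,45,255))}.items():
        m=cv2.inRange(hsv,lo,hi); x0,y0,x1,y1=boxes; k=np.zeros_like(m);k[y0:y1,x0:x1]=m[y0:y1,x0:x1]
        N,l,s,c=cv2.connectedComponentsWithStats(k)
        for i in range(1,N):
            if s[i][4]>60:
                cc=cv2.minAreaRect(np.argwhere(l==i)[:,::-1].astype(np.float32))
                print(f,n,s[i],c[i].round(1),cc, atz(d,*cc[0],.085).round(4), atz(d,*cc[0],.1).round(4))
rolls('scene0.png',(200,185,290,255)); rolls('top0.png',(285,185,380,260))
E
```

```text
hub [0.4345 0.3452 0.136 ]
cTL [0.3624 0.1797 0.014 ]
cBL [0.5343 0.1944 0.014 ]
cBR [0.5179 0.3805 0.014 ]
tip [0.5561 0.3072 0.131 ]
collar [0.4667 0.3346 0.115 ]
rollerL [0.5173 0.2338 0.0375]
rollerR [0.5157 0.3227 0.0375]
brakeL [0.3999 0.2435 0.1   ]
brakeR [0.3929 0.3012 0.1   ]
knob [0.3623 0.1882 0.1   ]
scene0.png y [208 206  18  37 463] [216.6 224. ] ((216.55198669433594, 224.03599548339844), (34.79322052001953, 13.953065872192383), 79.69515228271484) [ 0.4736 -0.2031  0.085 ] [ 0.4828 -0.2013  0.1   ]
scene0.png p0 [257 198  17  36 411] [265.2 215.6] ((265.2399597167969, 215.69296264648438), (34.351566314697266, 12.975970268249512), 79.99201965332031) [ 0.459  -0.0343  0.085 ] [ 0.4683 -0.0344  0.1   ]
scene0.png w [208 185  14  12  63] [214.2 189.3] ((213.8599853515625, 188.48001098632812), (11.0, 12.400001525878906), 53.13010025024414) [ 0.3226 -0.2091  0.085 ] [ 0.3335 -0.2071  0.1   ]
scene0.png w [223 185  17  18 150] [232.3 191.9] ((232.50564575195312, 191.30899047851562), (20.775959014892578, 9.433980941772461), 57.9946174621582) [ 0.3428 -0.1426  0.085 ] [ 0.3535 
[... 975 characters left out ...]
2), (12.06110668182373, 34.415740966796875), 8.972626686096191) [ 0.4717 -0.1993  0.085 ] [ 0.4614 -0.2002  0.1   ]
top0.png p0 [300 202  17  35 403] [307.9 219.2] ((307.82366943359375, 218.89593505859375), (14.369403839111328, 33.452579498291016), 8.746162414550781) [ 0.4562 -0.031   0.085 ] [ 0.4461 -0.0335  0.1   ]
top0.png w [ 285  196   95   64 1925] [327.3 240.7] ((331.9999694824219, 227.5), (93.99998474121094, 62.99999237060547), -0.0) [ 0.4452 -0.1228  0.085 ] [ 0.4351 -0.1245  0.1   ]
top0.png w [316 204  35  36 704] [331.6 219.3] ((332.57867431640625, 222.39845275878906), (33.69985580444336, 34.768558502197266), 4.085616588592529) [ 0.467  -0.1194  0.085 ] [ 0.4567 -0.121   0.1   ]
```

White roll at about (0.466, -0.118, 0.085), axis at 95.3° (yellow–pink spacing 168 mm, as expected). Stand: post at (0.4345, 0.345), yaw about 95° (plate edge 187 mm, hook tip 127 mm out, both match). Hook angle is about 1.18 rad. With the tool turned -0.47 about z, tool x = stand +y and tool y = stand +x.

Call:
jog_arm(
  moves=[
    [[0,0,0,0,0,-0.1175,1],[0,0,0,0,0,-0.1175,1],[0,0,0,0,0,-0.1175,1],[0,0,0,0,0,-0.1175,1],[-0.03,-0.02,0,0,0,0,1],[-0.03,-0.02,0,0,0,0,1],[-0.03,-0.02,0,0,0,0,1],[-0.03,-0.02,0,0,0,0,1],[-0.03,-0.02,0,0,0,0,1],[-0.03,-0.02,0,0,0,0,1]],
  ],
)

```text
time: 0.93
tcp_pos: [0.4041, 0.4299, 0.231]
tool_rot: [0.143, -3.138, 0.0]
contact_force: [-0.5, 0.8, -0.5]
width: 0.0002
grip_force: 0.0
```

```bash
cat >> h.py <<'E'
P=np.array([.4345,.345,0]); YAW=np.radians(95)
X=np.array([np.cos(YAW),np.sin(YAW),0]); Y=np.array([-X[1],X[0],0])
def own(p): p=np.array(p)-P; return np.array([p@X,p@Y,p[2]]).round(4)
def st():
    s=env.state(); r=cv2.Rodrigues(np.array(s['tool_rot']))[0]
    print('t',round(s['time'],2),'tcp',s['tcp_pos'].round(4),'own',own(s['tcp_pos']),'ty-own',(r[:,1]@X).round(3),(r[:,1]@Y).round(3),'F',s['contact_force'].round(1),'w',round(s['width'],4),'g',s['grip_force'],'q',s['joint_pos'].round(2))
E
python3 -c "
from h import *
st()"
```

```text
t 0.93 tcp [0.4041 0.4299 0.231 ] own [0.0872 0.0229 0.231 ] ty-own 1.0 0.004 F [-0.5  0.8 -0.5] w 0.0002 g 0.0 q [ 0.69  0.18  1.4   0.    1.56 -0.98]
```

Call:
jog_arm(
  moves=[
    [[-0.03,-0.019,0,0,0,0,1],[-0.03,-0.019,0,0,0,0,1],[-0.03,-0.019,0,0,0,0,1],[-0.03,-0.019,0,0,0,0,1],[0,0,0,0,0,0,1],[0,0,0.03,0,0,0,1],[0,0,0.03,0,0,0,1],[0,0,0.03,0,0,0,1],[0,0,0.025,0,0,0,1],[0,0,0.02,0,0,0,1]],
  ],
)

```text
time: 1.77
tcp_pos: [0.5284, 0.3659, 0.0935]
tool_rot: [0.143, -3.136, 0.002]
contact_force: [0.1, 0.2, -0.1]
width: 0.0
grip_force: 0.0
```

```bash
python3 -c "
from h import *
st()"
```

```text
t 1.77 tcp [0.5284 0.3659 0.0935] own [ 0.0126 -0.0954  0.0935] ty-own 1.0 0.004 F [ 0.1  0.2 -0.1] w 0.0 g 0.0 q [ 0.49  0.37  1.45 -0.    1.33 -1.18]
```

Call:
jog_arm(
  moves=[
    [[0.005,-0.022,0,0,0,0,1],[0.005,-0.022,0,0,0,0,1],[0.005,-0.01,0,0,0,0,1],[0.005,-0.01,0,0,0,0,1],[0.007,-0.0085,0,0,0,0,1],[0.0075,-0.0085,0,0,0,0,1],[0.0095,-0.006,0,0,0,0,1],[0.0095,-0.006,0,0,0,0,1],[0.01,-0.004,0,0,0,0,1],[0.01,-0.004,0,0,0,0,1]],
  ],
)

```text
time: 2.6
tcp_pos: [0.4647, 0.2589, 0.0966]
tool_rot: [-0.143, 3.137, 0.001]
contact_force: [1.4, 1.6, 0.1]
width: -0.0001
grip_force: 0.9
```

```bash
python3 -c "
from h import *
st()"
```

```text
t 2.6 tcp [0.4647 0.2589 0.0966] own [-0.0884 -0.0226  0.0966] ty-own 1.0 0.004 F [1.4 1.6 0.1] w -0.0001 g 0.9293992258608341 q [ 0.36  0.15  1.72  0.    1.27 -1.3 ]
```

Call:
jog_arm(
  moves=[
    [[0.003,0,0,0,0,0,1],[0.002,0,0,0,0,0,1],[0,0,0,0,0,0,1],[0,0,0,0,0,0,1],[0,0,0,0,0,0,1],[0,0,0,0,0,0,1],[0,0,0,0,0,0,1],[0,0,0,0,0,0,1],[0,0,0,0,0,0,1],[0,0,0,0,0,0,1]],
  ],
)

```text
time: 3.43
tcp_pos: [0.4603, 0.2586, 0.0962]
tool_rot: [0.143, -3.138, 0.0]
contact_force: [0.3, 0.4, 0.1]
width: -0.0003
grip_force: 0.0
```

```bash
python3 -c "
from h import *
st()"
```

```text
t 3.43 tcp [0.4603 0.2586 0.0962] own [-0.0883 -0.0182  0.0962] ty-own 1.0 0.004 F [0.3 0.4 0.1] w -0.0003 g 0.0 q [ 0.37  0.14  1.73 -0.    1.27 -1.3 ]
```

Call:
jog_arm(
  moves=[
    [[0.002,0,0,0,0,0,1],[0.002,0,0,0,0,0,1],[0.001,0,0,0,0,0,1],[0.001,0,0,0,0,0,1],[0.001,0,0,0,0,0,1],[0,0,0,0,0,0,1],[0,0,0,0,0,0,1],[0,0,0,0,0,0,1],[0,0,0,0,0,0,1],[0,0,0,0,0,0,1]],
  ],
)

```text
time: 4.27
tcp_pos: [0.4541, 0.2579, 0.0965]
tool_rot: [-0.143, 3.136, 0.0]
contact_force: [9.2, -0.8, -3.4]
width: 0.0
grip_force: 4.4
```

```bash
python3 -c "
from h import *
st()"
```

```text
t 4.27 tcp [0.4541 0.2579 0.0965] own [-0.0884 -0.0119  0.0965] ty-own 1.0 0.004 F [ 9.2 -0.8 -3.4] w 0.0 g 4.410601705312729 q [ 0.37  0.13  1.75 -0.    1.27 -1.29]
```

The force rose to 9 N, so the hook is on its stop. I'll back off, rise and open.

Call:
jog_arm(
  moves=[
    [[-0.012,0,0,0,0,0,1],[-0.012,0,0,0,0,0,1],[0,0,-0.035,0,0,0,1],[0,0,-0.035,0,0,0,1],[0,0,-0.035,0,0,0,1],[0,0,-0.035,0,0,0,1],[0,-0.038,-0.01,0,0,0,0],[0.005,-0.038,-0.01,0,0,0,0],[0.005,-0.038,-0.01,0,0,0,0],[0.005,-0.038,-0.01,0,0,0,0]],
  ],
)

```text
time: 5.1
tcp_pos: [0.4754, 0.1062, 0.2768]
tool_rot: [0.145, -3.138, -0.0]
contact_force: [1.3, -1.1, 0.0]
width: 0.0485
grip_force: 0.0
```

```bash
python3 - <<'E'
from h import *
st(); d=save('scene','scene1.png'); c=d['color'][165:265,198:424]
cv2.imwrite('pics/c2.png',cv2.resize(c,None,fx=3.5,fy=3.5,interpolation=cv2.INTER_CUBIC)[:,:,::-1])
d=save('wrist','wrist1.png'); print(d['origin'],d['mtx'][0,0])
E
```

```text
t 5.1 tcp [0.4754 0.1062 0.2768] own [-0.2414 -0.0199  0.2768] ty-own 1.0 0.005 F [ 1.3 -1.1  0. ] w 0.0485 g 0.0 q [ 0.06 -0.05  1.55  0.    1.63 -1.6 ]
[0.40603661 0.09613045 0.42172651] 324.58559137897
```

View pics/wrist1.png

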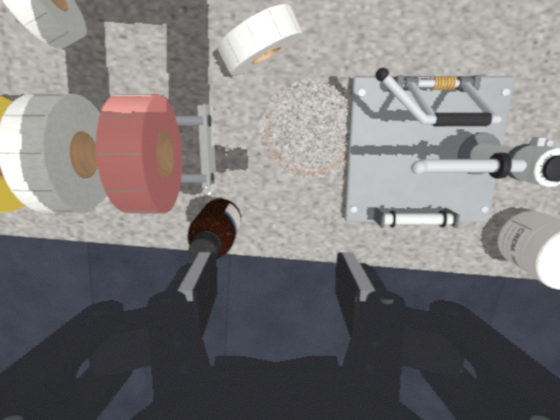

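View pics/c2.png

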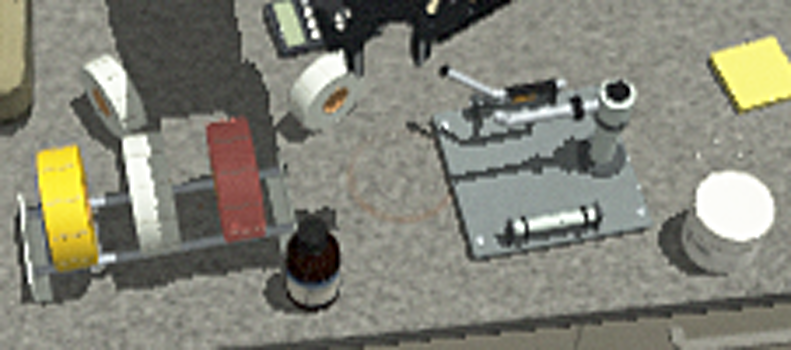

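The hook now lies along the plate: in the wrist view the tip is at (420,167), collar (500,165), hub (552,163), brake bar (435–497,119) and knob (382,74). Next I measure the rod and post from this close view, then move over the white roll.

```bash
python3 - <<'E'
from h import *
d=load('wrist1.png')
for n,u,v,z in(('tip',419,167,.128),('rod',450,166,.115),('collar',500,165,.115),('hub',553,163,.136),('TL',349,78,.014),('TR',510,77,.014),('BL',346,219,.014),('BR',489,221,.014),('brL',435,119,.1),('brR',494,118,.1),('knob',382,74,.1),('rollL',387,218,.037),('rollR',455,218,.037)):
    p=atz(d,u,v,z); print(n,p.round(4),own(p))
E
```

```text
tip [0.4392 0.2284 0.128 ] [-0.1165  0.0055  0.128 ]
rod [0.4371 0.2633 0.115 ] [-0.0816  0.0045  0.115 ]
collar [0.432 0.31  0.115] [-0.0346  0.0056  0.115 ]
hub [0.4243 0.3411 0.136 ] [-0.003   0.0105  0.136 ]
TL [0.3563 0.1764 0.014 ] [-0.1612  0.0926  0.014 ]
TR [0.3386 0.3635 0.014 ] [0.0268 0.0939 0.014 ]
BL [0.5283 0.1985 0.014 ] [-0.1541 -0.0807  0.014 ]
BR [0.5142 0.3865 0.014 ] [ 0.0344 -0.083   0.014 ]
brL [0.3957 0.2466 0.1   ] [-0.0946  0.0472  0.1   ]
brR [0.3898 0.3024 0.1   ] [-0.0386  0.0482  0.1   ]
knob [0.3607 0.1892 0.1   ] [-0.1488  0.0871  0.1   ]
rollL [0.5156 0.2432 0.037 ] [-0.1085 -0.0719  0.037 ]
rollR [0.508  0.3272 0.037 ] [-0.0242 -0.0717  0.037 ]
```

Call:
jog_arm(
  moves=[
    [[0.004,-0.035,0,0,0,0,0],[0.004,-0.035,0,0,0,0,0],[0.004,-0.035,0,0,0,0,0],[0.004,-0.035,0,0,0,0,0],[0.004,-0.035,0,0,0,0,0],[0.004,-0.03,0,0,0,0,0],[0.004,-0.018,0,0,0,0,0],[0,0,0,0,0,0,0],[0,0,0,0,0,0,0],[0,0,0,0,0,0,0]],
  ],
)

```text
time: 6.03
tcp_pos: [0.4686, -0.1165, 0.2762]
tool_rot: [0.143, -3.138, -0.001]
contact_force: [0.7, 0.5, 0.2]
width: 0.0852
grip_force: 0.0
```

```bash
python3 - <<'E'
from h import *
st(); d=save('wrist','wrist2.png'); print(d['origin'])
for y,x in ((.464,.009),): print(proj(d,P-X*y+Y*x+[0,0,.145]))
E
```

```text
t 6.03 tcp [ 0.4686 -0.1165  0.2762] own [-0.4627  0.0063  0.2762] ty-own 1.0 0.004 F [0.7 0.5 0.2] w 0.0852 g 0.0 q [-0.4  -0.05  1.56  0.    1.63 -2.07]
[ 0.39906066 -0.12169778  0.41924159]
[273.17366127 196.535146  ]
```

View pics/wrist2.png

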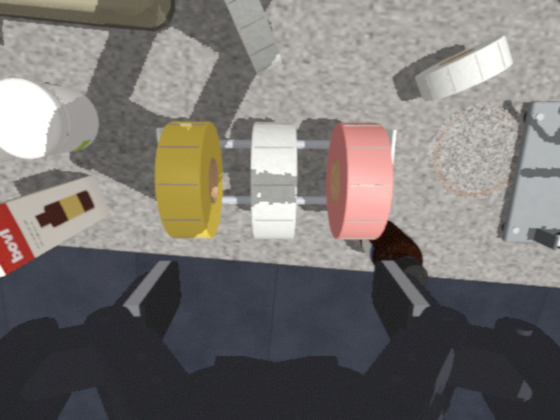

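Overhead wrist view: the white roll's rim spans columns 251–297 and rows 122–237, centred at about (274,180). There is clear space either side, with yellow ending at about 222 and pink starting at about 327.

```bash
python3 - <<'E'
from h import *
d=load('wrist2.png')
p=atz(d,274,179.5,.085);q=atz(d,274,179.5,.145);print('roll',own(p),own(q),atz(d,251,179,.145)-atz(d,297,179,.145))
for u,v in((274,125),(274,235)): print(own(atz(d,u,v,.085)))
s=env.state();print('tcp',own(s['tcp_pos']))
m=cv2.inRange(cv2.cvtColor(d['color'],cv2.COLOR_RGB2HSV),(0,0,120),(180,40,255))
for v in(140,160,185,210,225): 
    r=np.flatnonzero(m[v,240:310])+240; print(v,r.min(),r.max(),len(r))
E
```

```text
roll [-0.4636  0.0126  0.085 ] [-0.4633  0.024   0.145 ] [ 0.00358428 -0.03921985  0.        ]
[-0.4638  0.0678  0.085 ]
[-0.4635 -0.049   0.085 ]
tcp [-0.4625  0.0062  0.2763]
140 240 309 70
160 250 297 48
185 250 296 47
210 240 309 70
225 240 309 70
```

Call:
jog_arm(
  moves=[
    [[0.004,-0.001,0,0,0,0,0.27],[0,0,0,0,0,0,0.27],[0,0,0,0,0,0,0.27],[0,0,0.02,0,0,0,0.27],[0,0,0.02,0,0,0,0.27],[0,0,0.02,0,0,0,0.27],[0,0,0.02,0,0,0,0.27],[0,0,0.02,0,0,0,0.27],[0,0,0,0,0,0,0.27],[0,0,0,0,0,0,0.27]],
  ],
)

```text
time: 6.92
tcp_pos: [0.4644, -0.1183, 0.1763]
tool_rot: [0.144, -3.137, -0.001]
contact_force: [-0.4, 0.0, 0.4]
width: 0.0627
grip_force: 0.0
```

```bash
python3 -c "
from h import *
st()"
```

```text
t 6.92 tcp [ 0.4644 -0.1183  0.1763] own [-0.4641  0.0106  0.1763] ty-own 1.0 0.004 F [-0.4  0.   0.4] w 0.0627 g 0.0 q [-0.41 -0.02  1.73 -0.    1.43 -2.07]
```

Call:
jog_arm(
  moves=[
    [[0,0,0.018,0,0,0,0.27],[0,0,0.018,0,0,0,0.27],[0,0,0.015,0,0,0,0.27],[0,0,0.014,0,0,0,0.27],[0,0,0,0,0,0,0.27],[0,0,0,0,0,0,0.4],[0,0,0,0,0,0,0.5],[0,0,0,0,0,0,0.6],[0,0,0,0,0,0,0.7],[0,0,0,0,0,0,0.8]],
  ],
  grip_force=45,
)

```text
time: 7.75
tcp_pos: [0.4654, -0.1188, 0.1131]
tool_rot: [-0.143, 3.136, -0.002]
contact_force: [-1.0, 0.4, 5.7]
width: 0.0397
grip_force: 44.8
```

Call:
jog_arm(
  moves=[
    [[0,0,0,0,0,0,1],[0,0,0,0,0,0,1],[0,0,0,0,0,0,1],[0,0,0,0,0,0,1],[0,0,0,0,0,0,1],[0,0,0,0,0,0,1],[0,0,-0.005,0,0,0,1],[0,0,-0.005,0,0,0,1],[0,0,0,0,0,0,1],[0,0,0,0,0,0,1]],
  ],
)

```text
time: 8.58
tcp_pos: [0.4649, -0.1187, 0.1219]
tool_rot: [-0.143, 3.138, -0.001]
contact_force: [-0.4, -0.1, -3.2]
width: 0.0394
grip_force: 46.0
```

```bash
python3 -c "
from h import *
st()"
```

```text
t 8.58 tcp [ 0.4649 -0.1187  0.1219] own [-0.4645  0.0102  0.1219] ty-own 1.0 0.004 F [-0.4 -0.1 -3.2] w 0.0394 g 45.950323811466376 q [-0.41  0.02  1.81 -0.    1.32 -2.07]
```

Held: width 39.4 mm, 3 N of weight. Lift clear of the pink roll and carry.

Call:
jog_arm(
  moves=[
    [[0,0,-0.02,0,0,0,1],[0,0,-0.025,0,0,0,1],[0,0,-0.025,0,0,0,1],[0,0,-0.025,0,0,0,1],[0,0,-0.025,0,0,0,1],[0,0,-0.02,0,0,0,1],[0,0.015,0,0,0,0,1],[0,0.03,0,0,0,0,1],[0,0.03,0,0,0,0,1],[0,0.03,0,0,0,0,1]],
  ],
)

```text
time: 9.42
tcp_pos: [0.4547, -0.013, 0.2612]
tool_rot: [0.142, -3.138, -0.0]
contact_force: [0.4, 0.3, -3.5]
width: 0.0392
grip_force: 46.9
```

Call:
jog_arm(
  moves=[
    [[0,0.03,0,0,0,0,1],[0,0.03,0,0,0,0,1],[0,0.03,0,0,0,0,1],[0,0.03,0,0,0,0,1],[0,0.03,0,0,0,0,1],[0,0.02,0,0,0,0,1],[0,0.01,0,0,0,0,1],[0,0,0,0,0,0,1],[0,0,0,0,0,0,1],[0,0,0,0,0,0,1]],
  ],
)

```text
time: 10.25
tcp_pos: [0.4388, 0.1644, 0.2612]
tool_rot: [0.142, -3.138, 0.001]
contact_force: [-0.2, -0.3, -3.4]
width: 0.0391
grip_force: 47.1
```

```bash
python3 - <<'E'
from h import *
st(); d=save('wrist','wrist3.png')
E
```

```text
t 10.25 tcp [0.4388 0.1644 0.2612] own [-0.1802  0.0114  0.2612] ty-own 1.0 0.003 F [-0.2 -0.3 -3.4] w 0.0391 g 47.05600313317291 q [ 0.19 -0.08  1.62 -0.    1.61 -1.47]
```

View pics/wrist3.png

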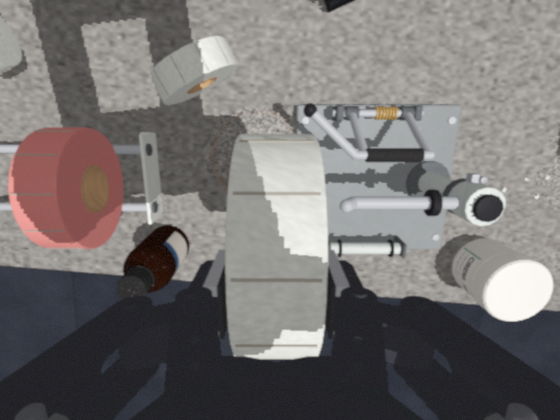

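The roll is held square. Hook tip at (347,206), rod near the collar at (420,203), collar at (433,203), hub top at (487,207). Measuring the rod line from this static view:

```bash
python3 - <<'E'
from h import *
d=load('wrist3.png')
for n,u,v,z in(('tip',347,206,.131),('rod',385,204.5,.115),('rod',415,203.5,.115),('collar',433,203,.115),('hub',487,207,.136),('TL',297,107,.014),('TR',459,107,.014),('BR',438,241,.014),('rollerR',402,249,.037),('brL',364,155,.1),('brR',428,155,.1)):
    print(n,own(atz(d,u,v,z)))
# roll silhouettes along v (top visible only)
print('rim far edge', own(atz(d,278,136,.2612-.028)))
E
```

```text
tip [-0.1171  0.0062  0.131 ]
rod [-0.0786  0.0033  0.115 ]
rod [-0.051   0.0044  0.115 ]
collar [-0.0345  0.0049  0.115 ]
hub [0.0018 0.0071 0.136 ]
TL [-0.1554  0.0917  0.014 ]
TR [0.0305 0.0923 0.014 ]
BR [ 0.0293 -0.0722  0.014 ]
rollerR [-0.0254 -0.0737  0.037 ]
brL [-0.0974  0.0469  0.1   ]
brR [-0.0379  0.0471  0.1   ]
rim far edge [-0.1782  0.0715  0.2332]
```

Rod lies at own y≈0.0048, seat at x≈-0.071 (post offset +4 mm). I lower the roll in front of the tip, hole level with the hook.

Call:
jog_arm(
  moves=[
    [[-0.0065,0,0,0,0,0,1],[0,0,0.02,0,0,0,1],[0,0,0.025,0,0,0,1],[0,0,0.025,0,0,0,1],[0,0,0.024,0,0,0,1],[0,0,0.02,0,0,0,1],[0,0,0,0,0,0,1],[0,0,0,0,0,0,1],[0,0,0,0,0,0,1],[0,0,0,0,0,0,1]],
  ],
)

```text
time: 11.13
tcp_pos: [0.446, 0.1658, 0.1489]
tool_rot: [-0.143, 3.136, 0.0]
contact_force: [-0.7, 0.7, -4.4]
width: 0.0396
grip_force: 46.9
```

```bash
python3 - <<'E'
from h import *
st(); d=save('scene','scene3.png'); c=d['color'][170:250,290:400]
cv2.imwrite('pics/c3.png',cv2.resize(c,None,fx=7,fy=7,interpolation=cv2.INTER_CUBIC)[:,:,::-1])
E
```

```text
t 11.13 tcp [0.446  0.1658 0.1489] own [-0.1795  0.0041  0.1489] ty-own 1.0 0.004 F [-0.7  0.7 -4.4] w 0.0396 g 46.93277549442428 q [ 0.19 -0.01  1.78 -0.    1.37 -1.47]
```

View pics/c3.png

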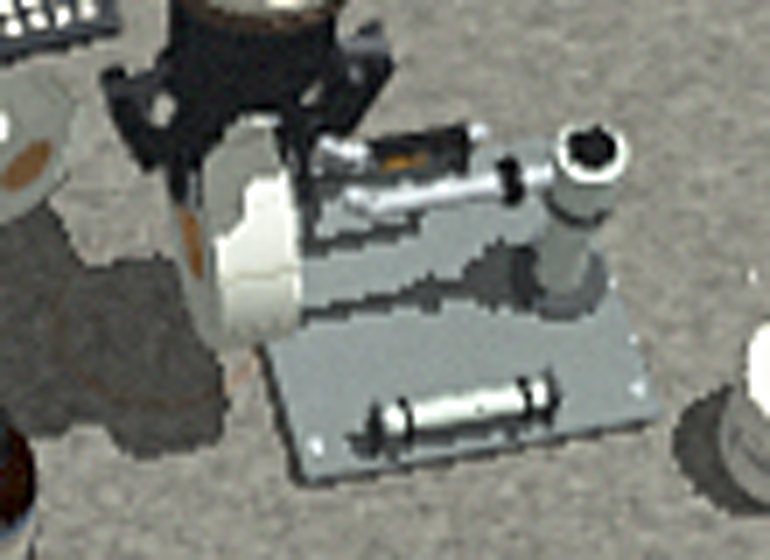

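The roll hangs square, just in front of the tip at crop (350,200) and on line with the rod. Sliding it on.

Call:
jog_arm(
  moves=[
    [[0,0.008,0,0,0,0,1],[0,0.008,0,0,0,0,1],[0,0.008,0,0,0,0,1],[0,0.008,0,0,0,0,1],[0,0.008,0,0,0,0,1],[0,0.008,0,0,0,0,1],[0,0.006,0,0,0,0,1],[0,0.006,0,0,0,0,1],[0,0,0,0,0,0,1],[0,0,0,0,0,0,1]],
  ],
)

```text
time: 12.02
tcp_pos: [0.4405, 0.2249, 0.1482]
tool_rot: [-0.145, 3.136, -0.006]
contact_force: [5.3, -17.0, 8.0]
width: 0.0391
grip_force: 119.1
```

```bash
python3 -c "
from h import *
st()"
```

```text
t 12.02 tcp [0.4405 0.2249 0.1482] own [-0.1202  0.0045  0.1482] ty-own 1.0 0.005 F [  5.3 -17.    8. ] w 0.0391 g 119.0551313990727 q [ 0.32  0.03  1.74 -0.    1.37 -1.34]
```

A 17 N push-back, so I look before going on.

```bash
python3 - <<'E'
from h import *
st()
a=save('scene','scene4.png')['color'][175:235,305:390]; b=save('wrist','wrist4.png')['color'][60:330,200:500]
a=cv2.resize(a,(425,300),interpolation=cv2.INTER_CUBIC); b=cv2.resize(b,(333,300))
cv2.imwrite('pics/c4.png',np.hstack([a,b])[:,:,::-1])
E
```

```text
t 12.02 tcp [0.4405 0.2249 0.1482] own [-0.1202  0.0045  0.1482] ty-own 1.0 0.005 F [  5.3 -17.    8. ] w 0.0391 g 119.0551313990727 q [ 0.32  0.03  1.74 -0.    1.37 -1.34]
```

View pics/c4.png

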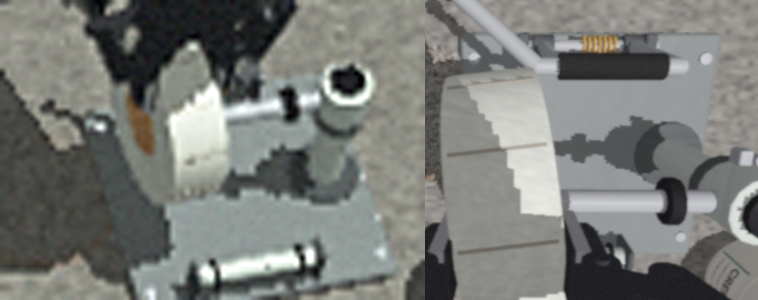

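The rod is inside the hole. The wire lead-in near crop (540,68) is touching the roll's front edge, which looks slightly twisted. I'll check whether the bar is deflecting, and relieve the load first.

Call:
jog_arm(
  moves=[
    [[0,-0.006,0,0,0,0,1],[0,-0.006,0,0,0,0,1],[-0.004,0,-0.002,0,0,0,1],[-0.004,0,-0.002,0,0,0,1],[0,0,0,0,0,0,1],[0,0,0,0,0,0,1],[0,0,0,0,0,0,1],[0,0,0,0,0,0,1],[0,0,0,0,0,0,1],[0,0,0,0,0,0,1]],
  ],
  grip_force=45,
)

```text
time: 12.95
tcp_pos: [0.4488, 0.2144, 0.1514]
tool_rot: [-0.143, 3.138, -0.0]
contact_force: [4.6, -2.8, 2.3]
width: 0.0398
grip_force: 110.1
```

```bash
python3 - <<'E'
from h import *
st()
d=load('wrist4.png')
f=lambda a,b:(200+(a-425)/1.11,60+b/1.11)
for a,b in((560,66),(668,66)): print(own(atz(d,*f(a,b),.1)),own(atz(d,*f(a,b),.108)))
d=save('wrist','wrist5.png'); g=cv2.cvtColor(d['color'],cv2.COLOR_RGB2GRAY)
def edges(f):
    g=load(f)['color'].astype(int).mean(2)
    for v in (150,170,190,210,230,250): 
        r=g[v]; gr=np.abs(np.diff(r)); i=np.argsort(gr[200:380])[-4:]+200; print(v,sorted(i),end=' ')
    print()
edges('wrist3.png');edges('wrist4.png');edges('wrist5.png')
E
```

```text
t 12.95 tcp [0.4488 0.2144 0.1514] own [-0.1313 -0.0028  0.1514] ty-own 1.0 0.004 F [ 4.6 -2.8  2.3] w 0.0398 g 110.07218818471301 q [ 0.29  0.03  1.73 -0.    1.38 -1.37]
[-0.0936  0.0726  0.1   ] [-0.0947  0.0727  0.108 ]
[-0.0385  0.0729  0.1   ] [-0.0419  0.0729  0.108 ]
150 [np.int64(232), np.int64(365), np.int64(366), np.int64(367)] 170 [np.int64(229), np.int64(255), np.int64(365), np.int64(374)] 190 [np.int64(226), np.int64(227), np.int64(263), np.int64(264)] 210 [np.int64(225), np.int64(226), np.int64(271), np.int64(326)] 230 [np.int64(277), np.int64(278), np.int64(326), np.int64(327)] 250 [np.int64(338), np.int64(339), np.int64(340), np.int64(341)] 
150 [np.int64(213), np.int64(214), np.int64(245), np.int64(307)] 170 [np.int64(212), np.int64(213), np.int64(259), np.int64(311)] 190 [np.int64(266), np.int64(314), np.int64(315), np.int64(316)] 210 [np.int64(214), np.int64(273), np.int64(318), np.int64(371)] 230 [np.int64(215), np.int64(285), np.int64(320), np.int64(321)] 250 [np.int64(285), np.int64(322), np.int64(323), np.int64(324)] 
150 [np.int64(215), np.int64(243), np.int64(335), np.int64(336)] 170 [np.int64(214), np.int64(252), np.int64(376), np.int64(377)] 190 [np.int64(214), np.int64(264), np.int64(337), np.int64(343)] 210 [np.int64(215), np.int64(271), np.int64(318), np.int64(319)] 230 [np.int64(278), np.int64(321), np.int64(322), np.int64(327)] 250 [np.int64(288), np.int64(322), np.int64(323), np.int64(324)]
```

```bash
python3 - <<'E'
from h import *
from scipy.optimize import brentq
for f,u,x0,y0 in(('scene3.png',328,-.1795,.0041),('scene3.png',324,-.1795,.0041),('scene4.png',342,-.1202,.0045),('scene4.png',339,-.1202,.0045)):
    d=load(f); g=d['color'].astype(int); print(f,u,[(v,*g[v,u]) for v in range(208,224)])
    for v in (215.,217.,219.,221.):
        o,c=ray(d,u,v); O=np.array([(o-P)@Y,o[2]]); C=np.array([c@Y,c[2]]); C/=np.linalg.norm(C); n=np.array([-C[1],C[0]])
        # near-side tangent: centre is 60mm above ray
        h=lambda z: abs((np.array([y0,z])-O)@n)-.06
        zs=np.linspace(.06,.2,200); hs=[h(z) for z in zs]; print(v,[round(zs[i],3) for i in range(199) if hs[i]*hs[i+1]<0])
E
```

```text
scene3.png 328 [(208, np.int64(211), np.int64(217), np.int64(199)), (209, np.int64(184), np.int64(185), np.int64(168)), (210, np.int64(205), np.int64(211), np.int64(198)), (211, np.int64(194), np.int64(201), np.int64(185)), (212, np.int64(183), np.int64(190), np.int64(177)), (213, np.int64(170), np.int64(176), np.int64(165)), (214, np.int64(156), np.int64(162), np.int64(149)), (215, np.int64(145), np.int64(152), np.int64(142)), (216, np.int64(144), np.int64(143), np.int64(130)), (217, np.int64(120), np.int64(128), np.int64(118)), (218, np.int64(129), np.int64(131), np.int64(127)), (219, np.int64(136), np.int64(144), np.int64(140)), (220, np.int64(115), np.int64(127), np.int64(121)), (221, np.int64(73), np.int64(79), np.int64(79)), (222, np.int64(48), np.int64(52), np.int64(48)), (223, np.int64(48), np.int64(51), np.int64(47))]
215.0 [np.float64(0.142)]
217.0 [np.float64(0.128)]
219.0 [np.float64(0.115)]
221.0 [np.float64(0.102)]
scene3.png 324 [(208, np.int64(214), np.int64(219), np.int64(203)), (209, np.int64(189), np.int64(193), np.int64(175)), (210, np.int64(207), np.int64(214), n
[... 1997 characters left out ...]
64(128), np.int64(116)), (213, np.int64(124), np.int64(128), np.int64(120)), (214, np.int64(110), np.int64(112), np.int64(102)), (215, np.int64(129), np.int64(133), np.int64(127)), (216, np.int64(148), np.int64(162), np.int64(160)), (217, np.int64(149), np.int64(160), np.int64(158)), (218, np.int64(147), np.int64(158), np.int64(156)), (219, np.int64(151), np.int64(162), np.int64(157)), (220, np.int64(152), np.int64(162), np.int64(158)), (221, np.int64(155), np.int64(164), np.int64(163)), (222, np.int64(153), np.int64(163), np.int64(159)), (223, np.int64(134), np.int64(144), np.int64(141))]
215.0 [np.float64(0.128)]
217.0 [np.float64(0.115)]
219.0 [np.float64(0.101)]
221.0 [np.float64(0.087)]
```

The height checks out (centre about 0.12) and the bar was already pushed back about 26 mm. The load came from the wire lead-in wedging by friction. I'll grip harder to keep the roll square and advance with the roll shifted away from the bar.

Call:
jog_arm(
  moves=[
    [[0,-0.006,0,0,0,0,1],[-0.001,-0.004,-0.001,0,0,0,1],[0,0,0,0,0,0,1],[0,0.005,0,0,0,0,1],[0,0.005,0,0,0,0,1],[0,0.005,0,0,0,0,1],[0,0.005,0,0,0,0,1],[0,0,0,0,0,0,1],[0,0,0,0,0,0,1],[0,0,0,0,0,0,1]],
  ],
  grip_force=110,
)

```text
time: 13.83
tcp_pos: [0.4505, 0.2237, 0.1538]
tool_rot: [-0.143, 3.134, -0.004]
contact_force: [9.7, -11.9, 13.0]
width: 0.0397
grip_force: 117.6
```

```bash
cat >> h.py <<'E'
def look(f):
    d=save('wrist',f); g=d['color'].astype(int).mean(2)
    for v in (150,180,210,240):
        print(v,[sorted(np.argsort(np.abs(np.diff(g[v])))[-400:][lambda i:0] if False else (np.argsort(np.abs(np.diff(g[v,195:350])))[-6:]+195).tolist())],end=' ')
    print()
E
python3 -c "
from h import *
st();look('w6.png')"
```

```text
t 13.83 tcp [0.4505 0.2237 0.1538] own [-0.1222 -0.0054  0.1538] ty-own 1.0 0.004 F [  9.7 -11.9  13. ] w 0.0397 g 117.57860568061005 q [ 0.31  0.04  1.72 -0.    1.38 -1.35]
150 [[213, 214, 242, 243, 306, 307]] 180 [[213, 262, 263, 312, 313, 314]] 210 [[214, 215, 275, 276, 317, 318]] 240 [[282, 283, 284, 320, 321, 322]]
```

The loads (strongly upward, worse when the roll was higher) fit one cause: a high roll presses down on a bar that has to rise as it swings back, so it jams. I'll retreat, square up and go in lower, centre about 0.112.

Call:
jog_arm(
  moves=[
    [[0,-0.01,0,0,0,0,1],[0,-0.01,0,0,0,0,1],[0,-0.01,0,0,0,0,1],[0,-0.01,0,0,0,0,1],[0,-0.01,0,0,0,0,1],[0,-0.01,0,0,0,0,1],[0,0,0,0,0,0,1],[0,0,0,0,0,0,1],[0,0,0,0,0,0,1],[0,0,0,0,0,0,1]],
  ],
  grip_force=60,
)

```text
time: 14.72
tcp_pos: [0.4543, 0.1649, 0.1523]
tool_rot: [0.143, -3.138, -0.0]
contact_force: [0.2, 0.6, -3.0]
width: 0.0393
grip_force: 109.6
```

```bash
python3 - <<'E'
from h import *
st();look('w7.png')
d=load('w7.png');s=load('scene3.png')
b=d['color'][60:330,190:490]; a=save('scene','s7.png')['color'][175:235,305:390]
cv2.imwrite('pics/c7.png',np.hstack([cv2.resize(a,(400,282),interpolation=cv2.INTER_CUBIC),cv2.resize(b,(313,282))])[:,:,::-1])
E
```

```text
t 14.72 tcp [0.4543 0.1649 0.1523] own [-0.1812 -0.004   0.1523] ty-own 1.0 0.004 F [ 0.2  0.6 -3. ] w 0.0393 g 109.6286487422185 q [ 0.19 -0.    1.76  0.    1.38 -1.47]
150 [[215, 216, 250, 251, 307, 308]] 180 [[214, 260, 261, 313, 314, 315]] 210 [[215, 273, 274, 275, 318, 319]] 240 [[279, 280, 281, 321, 322, 323]]
```

View pics/c7.png

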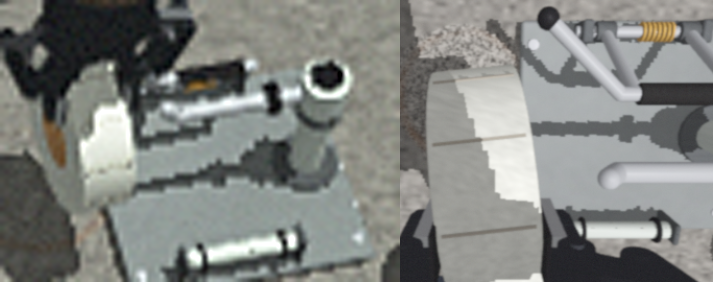

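In the hand the roll is turned about 0.1 rad: its grooves slope from (435,145) to (527,135). The hook is still straight and the brake is back at rest. I'll counter-turn the tool by 0.1 and check the roll's height again.

```bash
python3 - <<'E'
from h import *
d=load('s7.png')
for u in (322,324,326,328):
    g=d['color'].astype(int).mean(2)[205:224,u]; print(u,g.astype(int).tolist())
    for v in (215,216,217,218,219,220):
        o,c=ray(d,u,v); O=np.array([(o-P)@Y,o[2]]); C=np.array([c@Y,c[2]]); C/=np.linalg.norm(C); n=np.array([-C[1],C[0]]); n*=np.sign(n[1])
        # (y0,z)-O dot n = .06
        print(v, round((.06-(-.004-O[0])*n[0])/n[1]+O[1],4),end=' ')
    print()
E
```

```text
322 [253, 246, 237, 208, 189, 155, 153, 145, 123, 121, 117, 120, 122, 122, 119, 128, 150, 153, 144]
215 0.1625 216 0.156 217 0.1495 218 0.1429 219 0.1363 220 0.1297 
324 [238, 230, 225, 226, 225, 210, 182, 196, 188, 171, 160, 152, 130, 107, 127, 137, 141, 127, 132]
215 0.1602 216 0.1537 217 0.1472 218 0.1406 219 0.134 220 0.1273 
326 [231, 227, 228, 222, 217, 196, 149, 196, 177, 171, 156, 140, 129, 123, 83, 91, 151, 156, 140]
215 0.158 216 0.1515 217 0.1449 218 0.1383 219 0.1317 220 0.125 
328 [231, 230, 225, 221, 207, 182, 199, 190, 179, 164, 152, 129, 104, 127, 142, 121, 80, 49, 45]
215 0.1557 216 0.1492 217 0.1426 218 0.136 219 0.1293 220 0.1226
```

Call:
jog_arm(
  moves=[
    [[0,0,0,0,0,0.05,1],[0,0,0,0,0,0.05,1],[0.006,0,0,0,0,0,1],[0,0,0.004,0,0,0,1],[0,0,0.004,0,0,0,1],[0,0,0,0,0,0,1],[0,0,0,0,0,0,1],[0,0,0,0,0,0,1],[0,0,0,0,0,0,1],[0,0,0,0,0,0,1]],
  ],
)

```text
time: 15.65
tcp_pos: [0.4484, 0.1647, 0.1444]
tool_rot: [0.014, 3.141, -0.0]
contact_force: [-0.0, -0.2, -3.2]
width: 0.0392
grip_force: 109.6
```

```bash
python3 -c "
from h import *
st()"
```

```text
t 15.65 tcp [0.4484 0.1647 0.1444] own [-0.1808  0.0019  0.1444] ty-own 0.995 -0.096 F [-0.  -0.2 -3.2] w 0.0392 g 109.55935707490426 q [ 0.19 -0.01  1.78 -0.    1.36 -1.37]
```

```bash
cat > fit.py <<'E'
from h import *
from scipy.optimize import least_squares
def meas(f,T):
    d=load(f); g=cv2.GaussianBlur(d['color'],(3,3),0).astype(int)
    hsv=cv2.cvtColor(d['color'],cv2.COLOR_RGB2HSV)
    print(f,'col270',[int(g[v,270].mean()) for v in range(112,146)])
    for v in (170,190,210,230):
        r=np.abs(np.diff(g[v].mean(1))); L=195+np.argmax(r[195:240]); Rr=300+np.argmax(r[300:332]); print(v,L,Rr,end='; ')
    print('cam rel tcp', (np.array(d['origin'])-T).round(4), 'view', (R(d)@[0,0,-1]).round(3))
s=env.state(); save('wrist','w8.png')
meas('wrist3.png',[.4388,.1644,.2612]); meas('w7.png',[.4543,.1649,.1523]); meas('w8.png',s['tcp_pos'])
E
python3 fit.py
```

```text
wrist3.png col270 [161, 164, 163, 158, 153, 156, 160, 155, 146, 144, 152, 161, 162, 158, 159, 167, 175, 179, 179, 180, 177, 167, 154, 148, 147, 145, 143, 146, 159, 174, 179, 177, 177, 178]
170 229 323; 190 227 325; 210 225 326; 230 215 327; cam rel tcp [-0.0695 -0.0049  0.143 ] view [ 0.272  0.024 -0.962]
w7.png col270 [173, 182, 186, 182, 174, 168, 168, 171, 170, 163, 156, 150, 148, 151, 155, 158, 161, 159, 153, 148, 148, 157, 174, 185, 189, 189, 190, 191, 192, 194, 194, 196, 198, 200]
170 214 312; 190 214 316; 210 215 318; 230 211 321; cam rel tcp [-0.0696 -0.0051  0.143 ] view [ 0.272  0.024 -0.962]
w8.png col270 [176, 178, 178, 174, 172, 179, 185, 181, 170, 160, 150, 142, 143, 150, 155, 159, 163, 166, 164, 154, 148, 157, 174, 185, 188, 189, 191, 192, 193, 194, 195, 196, 198, 200]
170 214 312; 190 214 316; 210 215 318; 230 217 321; cam rel tcp [-0.0698  0.0018  0.143 ] view [ 0.273 -0.003 -0.962]
```

```bash
python3 - <<'E'
from h import *
from scipy.optimize import least_squares
d=load('wrist3.png'); f=d['mtx'][0,0]; cy=d['mtx'][1,2]
th=np.arctan2(.272,.962); C=np.array([.0697,.143])
def dirv(v): # image down = tool -x side? far edge (row small)=+x
    a=np.arctan2(v-cy,f); t=th+a; return np.array([-np.sin(t),-np.cos(t)])
def model(p):
    a,b=p; out=[]
    D=np.array([a,b])-C; L=np.hypot(*D)
    # tangent on +x side
    ang=np.arctan2(-D[0],-D[1])-np.arcsin(.06/L); out.append(cy+f*np.tan(ang-th))
    for v in(170,190,210):
        u=dirv(v); bq=u@D; s=bq-np.sqrt(max(bq**2-L**2+.0036,0)); depth=s*np.cos(np.arctan2(v-cy,f)); out.append(f*.0395/depth)
    return np.array(out)
print(model([0,-.028]))
for m in([134,94,98,101],[124,97.7,101.6,103.3]):
    r=least_squares(lambda p:model(p)-m,[0,-.028]); print(r.x.round(4),r.fun.round(1))
E
```

```text
[136.09152566  94.25573192  98.29697949 101.01141671]
[ 0.001  -0.0292] [ 0.1  0.3  0.1 -0.4]
[ 0.0061 -0.0287] [ 0.   0.5 -0.4 -0.1]
```

The fit shows the roll's height in the hand is unchanged (28.7 mm under the TCP) with a sideways shift of about 5 mm. Going in lower now, with small force checks.

Call:
jog_arm(
  moves=[
    [[-0.004,0,0.003,0,0,0,1],[0.0008,0.008,0,0,0,0,1],[0.0008,0.008,0,0,0,0,1],[0.0008,0.008,0,0,0,0,1],[0.0008,0.008,0,0,0,0,1],[0.0005,0.005,0,0,0,0,1],[0.0005,0.005,0,0,0,0,1],[0,0,0,0,0,0,1],[0,0,0,0,0,0,1],[0,0,0,0,0,0,1]],
  ],
)

```text
time: 16.53
tcp_pos: [0.4484, 0.207, 0.1413]
tool_rot: [-0.013, -3.141, -0.0]
contact_force: [1.3, -0.0, -3.1]
width: 0.0395
grip_force: 109.3
```

```bash
python3 -c "
from h import *
st()"
```

```text
t 16.53 tcp [0.4484 0.207  0.1413] own [-0.1387 -0.0018  0.1413] ty-own 0.995 -0.096 F [ 1.3 -0.  -3.1] w 0.0395 g 109.25723613705486 q [ 0.28  0.03  1.75  0.    1.36 -1.29]
```

Call:
jog_arm(
  moves=[
    [[0.0003,0.003,0,0,0,0,1],[0.0003,0.003,0,0,0,0,1],[0.0003,0.003,0,0,0,0,1],[0.0003,0.003,0,0,0,0,1],[0.0003,0.003,0,0,0,0,1],[0,0,0,0,0,0,1],[0,0,0,0,0,0,1],[0,0,0,0,0,0,1],[0,0,0,0,0,0,1],[0,0,0,0,0,0,1]],
  ],
)

```text
time: 17.37
tcp_pos: [0.4471, 0.2216, 0.1412]
tool_rot: [-0.014, -3.141, 0.0]
contact_force: [1.2, 0.0, -3.2]
width: 0.0391
grip_force: 109.0
```

```bash
python3 -c "
from h import *
st()"
```

```text
t 17.37 tcp [0.4471 0.2216 0.1412] own [-0.124  -0.0018  0.1412] ty-own 0.995 -0.096 F [ 1.2  0.  -3.2] w 0.0391 g 109.01782895671204 q [ 0.31  0.04  1.74 -0.    1.36 -1.26]
```

Call:
jog_arm(
  moves=[
    [[0.0003,0.003,0,0,0,0,1],[0.0003,0.003,0,0,0,0,1],[0.0003,0.003,0,0,0,0,1],[0.0003,0.003,0,0,0,0,1],[0.0003,0.003,0,0,0,0,1],[0.0003,0.003,0,0,0,0,1],[0.0003,0.003,0,0,0,0,1],[0.0003,0.003,0,0,0,0,1],[0,0,0,0,0,0,1],[0,0,0,0,0,0,1]],
  ],
)

```text
time: 18.2
tcp_pos: [0.4449, 0.2461, 0.1413]
tool_rot: [-0.014, -3.142, -0.001]
contact_force: [1.5, 0.0, -3.1]
width: 0.0397
grip_force: 86.2
```

```bash
python3 -c "
from h import *
st()"
```

```text
t 18.2 tcp [0.4449 0.2461 0.1413] own [-0.0994 -0.0018  0.1413] ty-own 0.995 -0.096 F [ 1.5  0.  -3.1] w 0.0397 g 86.18849851365667 q [ 0.35  0.06  1.72  0.    1.36 -1.21]
```

Call:
jog_arm(
  moves=[
    [[0.0003,0.003,0,0,0,0,1],[0.0003,0.003,0,0,0,0,1],[0.0003,0.003,0,0,0,0,1],[0.0003,0.003,0,0,0,0,1],[0.0003,0.003,0,0,0,0,1],[0.0003,0.003,0,0,0,0,1],[0.0003,0.003,0,0,0,0,1],[0,0,0,0,0,0,1],[0,0,0,0,0,0,1],[0,0,0,0,0,0,1]],
  ],
)

```text
time: 19.03
tcp_pos: [0.4429, 0.2668, 0.1412]
tool_rot: [-0.014, -3.141, -0.0]
contact_force: [0.9, 0.5, -3.5]
width: 0.0394
grip_force: 86.2
```

```bash
python3 -c "
from h import *
st();save('wrist','w9.png')"
```

```text
t 19.03 tcp [0.4429 0.2668 0.1412] own [-0.0786 -0.0016  0.1412] ty-own 0.995 -0.096 F [ 0.9  0.5 -3.5] w 0.0394 g 86.22558372298954 q [ 0.39  0.08  1.7   0.    1.36 -1.17]
```

Call:
jog_arm(
  moves=[
    [[0,0,0.003,0,0,0,1],[0,0,0.003,0,0,0,1],[0,0,0.003,0,0,0,1],[0,0,0.002,0,0,0,1],[0,0,0,0,0,0,1],[0,0,0,0,0,0,1],[0,0,0,0,0,0,1],[0,0,0,0,0,0,1],[0,0,0,0,0,0,1],[0,0,0,0,0,0,1]],
  ],
)

```text
time: 19.92
tcp_pos: [0.443, 0.2668, 0.1304]
tool_rot: [0.014, 3.142, -0.0]
contact_force: [1.3, -0.5, -3.9]
width: 0.0393
grip_force: 86.5
```

```bash
python3 -c "
from h import *
st()"
```

```text
t 19.92 tcp [0.443  0.2668 0.1304] own [-0.0787 -0.0017  0.1304] ty-own 0.995 -0.096 F [ 1.3 -0.5 -3.9] w 0.0393 g 86.47478662285633 q [ 0.39  0.09  1.72 -0.    1.34 -1.17]
```

Call:
jog_arm(
  moves=[
    [[0,0,0.001,0,0,0,1],[0,0,0.001,0,0,0,1],[0,0,0.001,0,0,0,1],[0,0,0,0,0,0,1],[0,0,0,0,0,0,1],[0,0,0,0,0,0,1],[0,0,0,0,0,0,1],[0,0,0,0,0,0,1],[0,0,0,0,0,0,1],[0,0,0,0,0,0,1]],
  ],
  grip_force=30,
)

```text
time: 20.75
tcp_pos: [0.4433, 0.2668, 0.1279]
tool_rot: [0.014, 3.141, 0.0]
contact_force: [0.6, -1.0, 5.6]
width: 0.0389
grip_force: 87.5
```

```bash
python3 -c "
from h import *
st()"
```

```text
t 20.75 tcp [0.4433 0.2668 0.1279] own [-0.0787 -0.0019  0.1279] ty-own 0.995 -0.096 F [ 0.6 -1.   5.6] w 0.0389 g 87.45651528894086 q [ 0.39  0.09  1.72 -0.    1.33 -1.17]
```

The roll rests on the rod: the vertical load reversed at a centre of about 0.099. Open part way, then lift straight out.

Call:
jog_arm(
  moves=[
    [[0,0,-0.001,0,0,0,0.5],[0,0,0,0,0,0,0.45],[0,0,0,0,0,0,0.4],[0,0,0,0,0,0,0.38],[0,0,0,0,0,0,0.38],[0,0,0,0,0,0,0.38],[0,0,0,0,0,0,0.38],[0,0,0,0,0,0,0.38],[0,0,0,0,0,0,0.38],[0,0,0,0,0,0,0.38]],
  ],
)

```text
time: 21.58
tcp_pos: [0.443, 0.2668, 0.1283]
tool_rot: [-0.014, -3.141, 0.0]
contact_force: [-0.8, -0.8, -0.3]
width: 0.053
grip_force: 0.0
```

```bash
python3 -c "
from h import *
st();look('w10.png')"
```

```text
t 21.58 tcp [0.443  0.2668 0.1283] own [-0.0787 -0.0016  0.1283] ty-own 0.995 -0.096 F [-0.8 -0.8 -0.3] w 0.053 g 0.0 q [ 0.39  0.09  1.72 -0.    1.33 -1.17]
150 [[219, 220, 223, 224, 308, 309]] 180 [[216, 244, 245, 313, 314, 315]] 210 [[217, 259, 260, 261, 317, 318]] 240 [[274, 275, 276, 320, 321, 322]]
```

Call:
jog_arm(
  moves=[
    [[0,0,-0.004,0,0,0,0.38],[0,0,-0.006,0,0,0,0.38],[0,0,-0.01,0,0,0,0.38],[0,0,-0.015,0,0,0,0.38],[0,0,-0.02,0,0,0,0.38],[0,0,-0.025,0,0,0,0.38],[0,0,-0.03,0,0,0,0.38],[0,0,-0.03,0,0,0,0.38],[0,0,-0.02,0,0,0,0.38],[0,0,0,0,0,0,0.38]],
  ],
)

```text
time: 22.47
tcp_pos: [0.4438, 0.2672, 0.2938]
tool_rot: [0.014, 3.135, 0.004]
contact_force: [0.9, 0.9, 1.3]
width: 0.0527
grip_force: 0.0
```

Call:
jog_arm(
  moves=[
    [[0,-0.03,0,0,0,0,0.38],[0,-0.03,0,0,0,0,0.38],[0,-0.03,0,0,0,0,0.38],[0,-0.03,0,0,0,0,0.38],[0,0,0,0,0,0,0.38],[0,0,0,0,0,0,0.38],[0,0,0,0,0,0,0.38],[0,0,0,0,0,0,0.38],[0,0,0,0,0,0,0.38],[0,0,0,0,0,0,0.38]],
  ],
)

```text
time: 23.3
tcp_pos: [0.4419, 0.1475, 0.2882]
tool_rot: [-0.012, -3.141, 0.0]
contact_force: [-0.2, 0.8, 0.2]
width: 0.053
grip_force: 0.0
```

```bash
python3 - <<'E'
from h import *
st()
d=save('wrist','w11.png'); print(d['origin'])
i=d['color']; print([proj(d,P+X*(x+.004)+Y*y+[0,0,z]).round(0).tolist() for x,y,z in((-.075,.005,.1585),(-.055,.005,.1585),(-.095,.005,.1585),(-.0755,.08,.105),(-.0755,.065,.0985),(-.0755,-.055,.0985))])
s=save('scene','s11.png')['color'][165:265,198:424]
hsv=cv2.cvtColor(i,cv2.COLOR_RGB2HSV); m=cv2.inRange(hsv,(0,0,165),(180,35,255)); m=cv2.morphologyEx(m,cv2.MORPH_OPEN,np.ones((5,5)))
N,l,S,c=cv2.connectedComponentsWithStats(m)
for k in range(1,N):
    if S[k][4]>800: print(S[k],c[k].round(0),cv2.minAreaRect(np.argwhere(l==k)[:,::-1].astype(np.float32)))
E
```

```text
t 23.3 tcp [0.4419 0.1475 0.2882] own [-0.1974  0.0099  0.2882] ty-own 0.996 -0.095 F [-0.2  0.8  0.2] w 0.053 g 0.0 q [ 0.16 -0.09  1.57 -0.    1.66 -1.41]
[0.3720879  0.14920721 0.4312462 ]
[[421.0, 192.0], [445.0, 190.0], [398.0, 194.0], [399.0, 103.0], [396.0, 120.0], [396.0, 233.0]]
[ 326    0   62   74 1704] [353.  36.] ((356.27728271484375, 35.5312385559082), (52.30414581298828, 79.16692352294922), 8.27589225769043)
[   0    6   46  121 2683] [19. 70.] ((22.499996185302734, 65.99999237060547), (44.99999237060547, 119.99998474121094), 0.0)
[260  11  63  31 870] [292.  27.] ((291.4324645996094, 26.905410766601562), (62.964820861816406, 23.673458099365234), 9.462322235107422)
[ 188   33   73   62 2261] [220.  63.] ((222.50001525878906, 59.5), (44.274147033691406, 76.47352600097656), 63.43495178222656)
[250  33  41  54 871] [270.  65.] ((271.6764221191406, 61.037132263183594), (37.49390411376953, 54.592777252197266), 11.888657569885254)
[ 379   52   50   38 1241] [402.  70.] ((403.5, 70.5), (37.0, 49.0), 90.0)
[ 378   87  103  170 8486] [422. 172.] ((419.9871826171875, 165.15618896484375), (97.9122085571289, 172.64283752441406), 12.804265975952148)
[ 495   95   60   61 1097] [526. 121.] ((529.690185546875, 117.49813842773438), (67.97459411621094, 42.15656280517578), 55.7509651184082)
[459 154  75  47 998] [491. 176.] ((493.1225280761719, 174.6583709716797), (37.4043083190918, 80.87075805664062), 49.26789093017578)
[ 310  174   35   62 1004] [321. 208.] ((327.36761474609375, 203.77938842773438), (62.047462463378906, 31.598955154418945), 85.60128784179688)
[ 496  213   64   73 3300] [529. 254.] ((531.0446166992188, 254.4175567626953), (57.34223937988281, 75.79781341552734), 62.10273361206055)
```

```bash
python3 - <<'E'
from h import *
d=load('w11.png'); g=d['color'].astype(int).mean(2)
for v in (150,170,190,210):
    r=np.diff(cv2.GaussianBlur(g[v][None],(3,1),0)[0]); k=np.argsort(-np.abs(r[370:480]))[:8]+370; print(v,sorted((int(i),int(r[i])) for i in k))
for x in (-.047,-.051):
  for y in (.047,.055,.06,.065,.07,.075,.08):
    q=proj(d,P+X*(x+.004)+Y*y+[0,0,.107]); u,v=q.round().astype(int); print(y,(u,v),int(g[v,u]),end=' ')
  print()
# roll extent along y: rows down col
for u in (410,420): print(u,[int(g[v,u]) for v in range(96,250,3)])
e=np.array([[[u,v]] for u,v in ()])
E
```

```text
150 [(383, 22), (384, 28), (430, -21), (431, -31), (432, -20), (472, 20), (473, 35), (474, 31)]
170 [(387, 26), (388, 32), (434, -42), (435, -69), (436, -59), (472, 34), (473, 28), (479, -31)]
190 [(389, 32), (390, 30), (435, -38), (436, -63), (437, -49), (472, 28), (473, 29), (474, 20)]
210 [(388, 24), (389, 36), (390, 26), (433, -18), (434, -23), (435, -15), (468, -13), (469, -15)]
0.047 (np.int64(429), np.int64(136)) 176 0.055 (np.int64(429), np.int64(127)) 175 0.06 (np.int64(429), np.int64(122)) 172 0.065 (np.int64(429), np.int64(117)) 59 0.07 (np.int64(430), np.int64(111)) 75 0.075 (np.int64(430), np.int64(106)) 141 0.08 (np.int64(430), np.int64(100)) 177 
0.047 (np.int64(425), np.int64(136)) 204 0.055 (np.int64(425), np.int64(128)) 173 0.06 (np.int64(425), np.int64(123)) 174 0.065 (np.int64(425), np.int64(117)) 59 0.07 (np.int64(425), np.int64(112)) 53 0.075 (np.int64(426), np.int64(106)) 120 0.08 (np.int64(426), np.int64(101)) 175 
410 [130, 118, 115, 154, 174, 51, 59, 59, 56, 123, 176, 197, 205, 213, 216, 222, 225, 229, 230, 209, 234, 240, 243, 242, 243, 241, 244, 247, 247, 245, 245, 244, 234, 247, 244, 248, 250, 250, 249, 250, 243, 242, 239, 213, 232, 230, 224, 211, 182, 166, 162, 159]
420 [136, 138, 129, 120, 99, 51, 59, 61, 56, 166, 176, 195, 209, 210, 219, 222, 224, 228, 219, 231, 234, 237, 243, 243, 242, 241, 241, 246, 247, 250, 248, 216, 247, 250, 249, 249, 244, 248, 245, 241, 242, 242, 234, 232, 233, 228, 221, 183, 156, 160, 158, 152]
```

```bash
python3 - <<'E'
from h import *
d=load('w11.png'); 
for name,pts in(('L',((384,150),(387.7,170),(389.7,190),(389.3,210))),('R',((431,150),(435.2,170),(436.2,190),(434.2,210)))):
  for yc in (.001,.005):
    o=[]
    for u,v in pts:
        z=.155
        for _ in range(30):
            p=own(atz(d,u+.5,v,z)); z=.5*z+.5*(.0985+np.sqrt(max(.0036-(p[1]-yc)**2,0)))
        o.append(p)
    o=np.array(o); print(name,yc,o.round(4).tolist(),'slope',np.polyfit(o[:,1],o[:,0],1)[0].round(3))
E
```

```text
L 0.001 [[-0.0974, 0.0419, 0.1424], [-0.0977, 0.0259, 0.1531], [-0.0976, 0.0093, 0.1579], [-0.0979, -0.0088, 0.1577]] slope 0.008
L 0.005 [[-0.0984, 0.0423, 0.1455], [-0.0982, 0.0262, 0.1546], [-0.0977, 0.0094, 0.1583], [-0.0976, -0.009, 0.1568]] slope -0.017
R 0.001 [[-0.0576, 0.0385, 0.1454], [-0.0577, 0.0223, 0.1546], [-0.0579, 0.0056, 0.1583], [-0.0583, -0.0128, 0.1569]] slope 0.014
R 0.005 [[-0.0589, 0.0388, 0.1481], [-0.0583, 0.0226, 0.1559], [-0.058, 0.0056, 0.1585], [-0.0577, -0.0132, 0.1557]] slope -0.022
```

The roll hangs square (yaw under 0.03 rad), about 7 mm outward of the seat, with the brake bar pushed back about 21 mm and bearing on its rim. The arm is clear, so I hand in.

```bash
python3 -c "
from h import *
print(env.job_done())"
```

```text
the job is handed in; nothing more can be done
None
```

I turned the hook back to its stop, hung the white roll on it with the brake bar pushed back against the rim, and handed the job in at about 23 s; the hand-in returned no verdict. The first two tries at sliding the roll on jammed on the brake's wire lead-in and a lower approach worked; I didn't re-measure the coloured rolls and other items at the end.

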